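# Tug-test the fork terminal

## Robot

A 6-joint arm with a two-finger parallel gripper is mounted at the origin on the work surface. World frame = base frame: x ahead of the robot, y to its left, z up, the work surface at z = 0. Lengths are in m, angles in rad, forces in N, time in s.
With the tool pointing down it reaches from about 0.375 to 0.975 m from the base axis. Payload 3.8 kg.
Tool frame: the origin (TCP) lies between the finger pads; the fingertips stand 22 mm ahead of it and the grasp point (between the pads) lies 3 mm ahead of it (bot.finger_overhang is the distance from the TCP to the fingertips, in m); x points along the fingers, y is the direction in which the jaws open and shut, and the axes are right-handed (so a half turn about x gives the same grasp; the last joint's range is limited). The gripper opens to 85 mm and grips with 20 to 120 N. Pads are 22 mm wide; open, the fingers measure 114 mm over their backs; the gripper's body (76 mm by 85 mm) begins 54 mm behind the grasp point. The pads swing forward as they close: fully open they stand 13 mm farther back than shut.
Start: joints at [1.191, 0.264, 1.604, -0, 1.274, -0.037], TCP at [0.227, 0.636, 0.253] pointing down, gripper open.
Joint ranges: [-2.63, 2.63], [-0.94, 2.18], [0.31, 2.57], [-1.31, 4.45], [0, 2.66], [-2.55, 2.55]. Speed limits (rad/s): [2.57, 2.57, 3.14, 3.14, 3.14, 3.14].

## Interface

Orientations are given as a rotation vector (axis times angle).
In Python, from workcell import bot gives the robot as it stands. The module is installed in compiled form; this text tells all that it offers.
- The arm moves only by the tool arm_command, never from a script. Its argument "series" is a list that holds one entry, the list of rows, each a list of 7 numbers: the turn, a rotation vector about the tool's x, y, z in rad, then the shift along the tool's x, y, z in cm, then the opening, from 0 (shut) to 1 (fully open). In form: [[[rx, ry, rz, x, y, z, grip], ...]]. A call has 1 to 10 rows; each row shifts and turns the pose as measured when the row begins, along the tool's axes as they then stand; what a row does not reach is not made up. A row lasts 1/10 s, in which the tool goes at most 50 mm and 8.59 degrees, less where a joint would pass 70% of its speed; a pose out of reach is approached as far as the arm can. A call is refused whole if a number of a shift passes 5 or a number of a turn 0.15, either way. A call with a gripper value outside its range is refused whole. The fingers move at their own pace and stop on an object; "newtons" is the grip in N (left out, the last holds). Time passes only in rows, so rows that do not move let the fingers close. It gives the time, the measured TCP pose, the force and the opening at its end, in the units of the state.
- bot.read_state(): the state, without advancing time (a new reading comes with each control period).
- bot.read_camera(name): name is "side" or "top"; returns (picture, depth): 384x512x3 uint8, blue, green, red; 384x512 float32, m along the optical axis (not along the pixel's ray), 0 where there is no reading.
- bot.camera_info(name): a dict with "K" (3x3 intrinsics, pixels), "dist_coeffs" ([k1, k2, p1, p2, k3] as OpenCV has them; the pictures are not rectified), "extrinsics" (4x4, takes a point from camera to world coordinates). Camera axes: x right, y down, z forward; pixel columns grow to the right and rows downward; lengths in m; the calibration is good to about 2 mm. A picture is of the moment at which its call begins. camera_info takes no time and is no camera call.
- bot.finish_job(): hands the job in, once; it reports no verdict.
The state is a dict: "time": time; "q": joint angles; "joint_vel": joint speeds; "joint_torque": joint torques, N m; "tool_pos": TCP position; "tcp_rot": TCP orientation; "wrist_force": force on the tool from outside, world axes, zero at the start; "torque": the same for the moment, N m; "width": opening from 0.0 (shut) to 1.0 (fully open).
Only numpy, scipy, OpenCV 4.12 (cv2) and the standard library are available. Lean on these libraries where they do the work, as an engineer would, in place of code of your own. Each camera call takes 0.05 s, during which the arm holds its last target.

## Task

Three crimped copper terminals stand in the spring test sockets on the bench. Tug the fork-shaped one straight up with about 10 N, hold that pull steady for about a second to show that it is retained, then ease it fully back down before letting go. Leave the other two terminals (flat blade and round pin) untugged.

Things in the scene. Friction and masses are not known exactly. Their poses are not given: they have to be found in the camera images.
- fork_center (a point): Middle of the fork terminal's flat upright copper head: 8 mm thick (this point's x), 36 mm wide (its y), 35 mm tall (z, up); the upper 21 mm is two prongs 11 mm wide with a 14 mm gap. Grasp across the 8 mm. At home 109.5 mm above the bench. Below the head: barrel 14 mm dia, 16 mm long; black collar 29 mm dia, 6 mm thick; tube 38 mm dia, its top 70 mm high; base plate 76 mm square, fixed.
- fork (a joint): Lift of the fork terminal, m: 0 fully down (collar on the tube), grows upwards, hard stop at 0.045. It moves only straight up and down, on a spring: about 1.5 N starts it, then 0.45 N per mm, so 10 N lifts it about 19 mm. Let go while lifted, it snaps back. A steel rod with a black ring every 10 mm comes out of the tube as it rises.
- blade (a joint): Lift of the bystander flat blade terminal (same size as the fork, but a plain rectangle with no gap) in its own like socket, m, 0 fully down.
- pin (a joint): Lift of the bystander round pin terminal (12 mm in diameter, pointed top) in its own like socket, m, 0 fully down.
Not all that is in view belongs to the job. What is shaped like the part that bears fork_center but brown or pink is not meant.

How it is judged:
By the outcome, as a careful person would: the job done as asked, in the order asked, and still so for the second after the job is handed in, with the robot touching nothing.
It also fails if it takes over 38 s, if anything falls off the work surface, if the arm or the gripper's body presses on something with over 40 N, if the wrist force passes 120 N, or if a joint passes its speed limit or range.

## Working session

There is one attempt and no reset: what is moved stays moved. The work goes in short steps, Python scripts to look and compute and a tool call to move; the robot and the scene stay as the last step left them, time stands still between calls to the robot, and variables do not carry over. Pictures are saved under pics/ and viewed, and the job is handed in when it is done.

Besides the shell and the picture viewer there is one more tool, called as name([rows], argument=value, ...), one row to a line, values as JSON. arm_command: Moves the arm, as the interface text tells. Its arguments: {"type":"object","properties":{"series":{"type":"array"},"newtons":{"type":"number"}},"required":["series"]}

```bash
mkdir -p pics; python3 - <<'E'
from workcell import bot
import cv2, numpy as np
for n in ("side","top"):
    p,d=bot.read_camera(n); cv2.imwrite(f"pics/{n}0.png",p); np.savez(f"{n}0.npz",p=p,d=d)
    i=bot.camera_info(n); print(n,np.round(i["K"],1).tolist(),np.round(i["dist_coeffs"],4).tolist(),np.round(i["extrinsics"],4).tolist(),(d>0).mean())
print(bot.read_state())
E
```

```text
side [[476.1, 0.0, 257.5], [0.0, 476.1, 196.7], [0.0, 0.0, 1.0]] [-0.068, 0.0, 0.0, 0.0, 0.0] [[0.7294, -0.3817, 0.5677, 0.0317], [-0.6839, -0.4241, 0.5936, -0.5701], [0.0142, -0.8212, -0.5704, 0.6475], [0.0, 0.0, 0.0, 1.0]] 0.9960479736328125
top [[499.1, 0.0, 260.6], [0.0, 499.1, 186.5], [0.0, 0.0, 1.0]] [-0.0943, 0.0, 0.0, 0.0, 0.0] [[0.0238, -0.9953, 0.0934, 0.4999], [-0.9996, -0.025, -0.0111, 0.0204], [0.0134, -0.0931, -0.9956, 1.2353], [0.0, 0.0, 0.0, 1.0]] 0.99615478515625
{'time': 0.1, 'q': array([ 1.19114081e+00,  2.64727013e-01,  1.60523176e+00, -1.18173856e-05,
        1.27369564e+00, -3.68919194e-02]), 'joint_vel': array([-0.00197565, -0.00257701, -0.00147808,  0.00067108,  0.0003055 ,
       -0.00010853]), 'joint_torque': array([ 1.78362247e-04, -5.16703570e+01, -3.68591201e+01, -1.00105872e-04,
        6.19024373e-03,  9.86029562e-06]), 'tool_pos': array([0.22663531, 0.63516762, 0.25205638]), 'tcp_rot': array([ 0.26738746,  1.55442592, -0.27057269]), 'wrist_force': array([-0.81285206, -0.23829124, -0.43311636]), 'torque': array([0.06998676, 0.05090328, 0.04795082]), 'width': 0.9983910720105976}
```

View pics/side0.png

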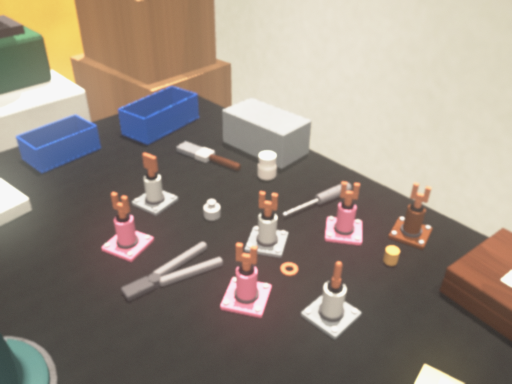

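View pics/top0.png

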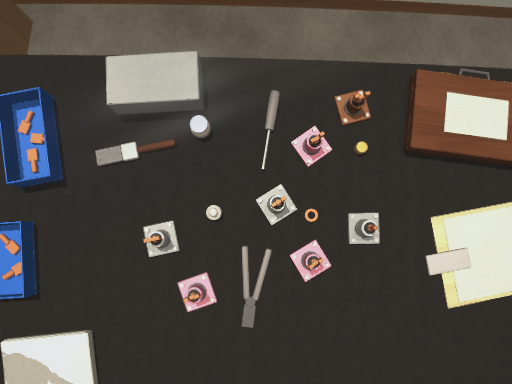

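The side view shows seven fork-like or terminal stands:
- Pale sockets: side (267,220) has two prongs, (153,180) has a plain plate, and (333,295) has a single pin.
- Pink sockets (123,225), (246,280) and (347,210), and a brown one at (415,215). These are excluded decoys.

The pale two-pronged one, at side (267,205) and top (277,203), fits. I'll confirm it with an enlarged crop and measure it.

```bash
cat > h.py <<'E'
import numpy as np, cv2
from workcell import bot
def cast(n,uv,d=None):
    i=bot.camera_info(n);K=np.array(i["K"]);D=np.array(i["dist_coeffs"]);T=np.array(i["extrinsics"])
    uv=np.asarray(uv,float).reshape(-1,1,2)
    r=cv2.undistortPoints(uv,K,D).reshape(-1,2); r=np.c_[r,np.ones(len(r))]
    return T,r
def pts(n,uv,d):
    T,r=cast(n,uv); return (r*np.asarray(d)[:,None])@T[:3,:3].T+T[:3,3]
def plane(n,uv,z):
    T,r=cast(n,uv); w=r@T[:3,:3].T; s=(z-T[2,3])/w[:,2]; return w*s[:,None]+T[:3,3]
def copper(p):
    h=cv2.cvtColor(p,cv2.COLOR_BGR2HSV); return cv2.inRange(h,(3,110,90),(16,255,255))
E
python3 - <<'E'
from h import *
a=np.load("side0.npz");b=np.load("top0.npz")
A=cv2.resize(a["p"][180:260,222:312],None,fx=4.4,fy=5,interpolation=cv2.INTER_CUBIC)
B=cv2.resize(b["p"][175:230,250:305],(400,400),interpolation=cv2.INTER_CUBIC)
cv2.imwrite("pics/crop0.png",np.hstack([cv2.resize(A,(390,400)),B]))
for n,f,box in (("side",a,(185,240,250,285)),("top",b,(190,215,265,292))):
    m=copper(f["p"]); y0,y1,x0,x1=box
    mm=np.zeros_like(m);mm[y0:y1,x0:x1]=m[y0:y1,x0:x1]
    v,u=np.nonzero(mm); P=pts(n,np.c_[u,v],f["d"][v,u]); print(n,len(u),u.min(),u.max(),v.min(),v.max())
    for lo,hi in ((.06,.09),(.09,.106),(.106,.122),(.122,.14)):
        s=(P[:,2]>lo)&(P[:,2]<=hi)
        if s.sum():print(lo,s.sum(),P[s].mean(0).round(4),P[s].min(0).round(4),P[s].max(0).round(4))
    s=P[:,2]>.094;Q=P[s,:2];c=Q.mean(0);w,V=np.linalg.eigh(np.cov((Q-c).T));print("axis",V[:,1],np.sqrt(w), np.degrees(np.arctan2(V[1,1],V[0,1])))
# depth of whole object height band, from top: terminals 
v,u=np.mgrid[160:250,240:320];v=v.ravel();u=u.ravel();P=pts("top",np.c_[u,v],b["d"][v,u])
for lo,hi in((.004,.02),(.06,.075),(.075,.085),(.09,.14)):
    s=(P[:,2]>lo)&(P[:,2]<hi);print("band",lo,hi,s.sum(),P[s].mean(0).round(4) if s.any() else"")
E
```

```text
side 281 259 277 191 216
0.06 33 [ 0.5696 -0.0376  0.0835] [ 0.5658 -0.0424  0.0761] [ 0.5778 -0.0317  0.0899]
0.09 111 [ 0.5708 -0.0356  0.0988] [ 0.5609 -0.05    0.0901] [ 0.5815 -0.019   0.106 ]
0.106 78 [ 0.5707 -0.0353  0.1128] [ 0.5587 -0.05    0.106 ] [ 0.5832 -0.021   0.1218]
0.122 41 [ 0.5713 -0.0342  0.1255] [ 0.5602 -0.0506  0.1221] [ 0.5842 -0.0194  0.129 ]
axis [0.7065999 0.7076133] [0.01134023 0.07314751] 45.04105745195156
top 53 272 284 197 206
0.06 5 [ 0.5683 -0.0327  0.0848] [ 0.5657 -0.0382  0.0798] [ 0.5751 -0.0265  0.0896]
0.09 14 [ 0.5721 -0.0338  0.0988] [ 0.5656 -0.0394  0.0905] [ 0.5769 -0.028   0.1059]
0.106 11 [ 0.5713 -0.0324  0.108 ] [ 0.5623 -0.0385  0.106 ] [ 0.5784 -0.0236  0.1195]
0.122 23 [ 0.5716 -0.0314  0.1266] [ 0.5611 -0.0448  0.1231] [ 0.5817 -0.0183  0.1302]
axis [-0.57266627  0.81978859] [0.00209873 0.00979807] 124.93636322842478
band 0.004 0.02 1164 [ 0.5635 -0.048   0.0094]
band 0.06 0.075 96 [ 0.5723 -0.0305  0.0698]
band 0.075 0.085 39 [ 0.57   -0.0331  0.077 ]
band 0.09 0.14 71 [ 0.5722 -0.032   0.1152]
```

View pics/crop0.png

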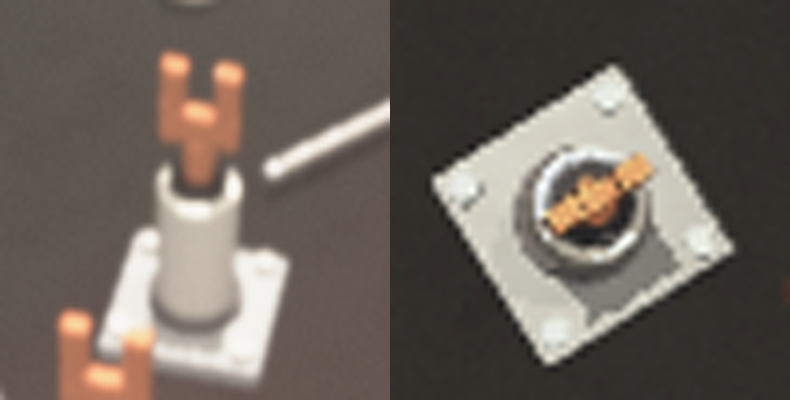

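The crop confirms it: a pale socket with two prongs and a gap. Next I'll get its exact axis and centre from the prong tips and the base-plate edges.

```bash
python3 - <<'E'
from h import *
from scipy.spatial.transform import Rotation as R
a=np.load("side0.npz");b=np.load("top0.npz")
for n,uv in (("top",[[273.4,205],[284,198.1]]),("side",[[262.4,192.4],[274.8,194.4]])):
    P=plane(n,uv,.127);d=P[1]-P[0];print(n,P.round(4).tolist(),P.mean(0).round(4),np.linalg.norm(d).round(4),np.degrees(np.arctan2(d[1],d[0])))
# top mask copper rect (looser)
h=cv2.cvtColor(b["p"],cv2.COLOR_BGR2HSV);m=cv2.inRange(h,(3,90,60),(20,255,255));mm=np.zeros_like(m);mm[188:216,262:295]=m[188:216,262:295]
v,u=np.nonzero(mm);P=plane("top",np.c_[u,v],.127);d=b["d"][v,u];Z=pts("top",np.c_[u,v],d)[:,2];s=Z>.118
r=cv2.minAreaRect((P[s,:2]*1000).astype(np.float32));print("head rect",r)
# plate
g=cv2.inRange(h,(0,0,110),(180,70,255));x=np.zeros_like(g);x[175:232,250:305]=g[175:232,250:305]
c=max(cv2.findContours(x,0,1)[0],key=cv2.contourArea).reshape(-1,2)
P=plane("top",c,.008);print("plate",cv2.minAreaRect((P[:,:2]*1000).astype(np.float32)))
s=bot.read_state();M=R.from_rotvec(s["tcp_rot"]).as_matrix();print(M.round(3))
# neighbours (heights) near the fork within 12cm
for n,f in(("top",b),):
    v,u=np.mgrid[0:384,0:512];v=v.ravel();u=u.ravel();P=pts(n,np.c_[u,v],f["d"][v,u]);
    s=(P[:,2]>.06)&(P[:,2]<.2)&(abs(P[:,0]-.571)<.2)&(abs(P[:,1]+.034)<.2)
    L=np.zeros((384,512),np.uint8);L.ravel()[s]=255
    k,l,st,ce=cv2.connectedComponentsWithStats(L)
    for i in range(1,k):
        if st[i,4]>15:q=P[l.ravel()==i];print(ce[i].round(),q.mean(0).round(3),q[:,2].max().round(3))
E
```

```text
top [[0.5633, -0.0214, 0.127], [0.5793, -0.0447, 0.127]] [ 0.5713 -0.0331  0.127 ] 0.0282 -55.577998988866796
side [[0.567, -0.0242, 0.127], [0.5801, -0.0452, 0.127]] [ 0.5735 -0.0347  0.127 ] 0.0247 -58.06250631655087
head rect ((572.03515625, -31.78598976135254), (7.247615814208984, 34.46641159057617), 32.346641540527344)
plate ((572.5589599609375, -32.05450439453125), (74.52352142333984, 75.19229125976562), 33.36695861816406)
[[-0.001  0.336  0.942]
 [-0.002  0.942 -0.336]
 [-1.    -0.002 -0.   ]]
[202. 122.] [0.761 0.152 0.062] 0.066
[315. 140.] [ 0.719 -0.116  0.087] 0.13
[277. 202.] [ 0.572 -0.032  0.087] 0.131
[313. 262.] [ 0.438 -0.117  0.088] 0.132
```

arm_command([
  [[0,0,0,0,-3.2,3.43,1],[0,0,0,0,-3.2,3.43,1],[0,0,0,0,-3.2,3.43,1],[0,0,0,0,-3.2,3.43,1],[0,0,0,0,-3.2,3.43,1],[0,0,0,0,-3.2,3.43,1],[0,0,0,0,-3.2,3.43,1],[0,0,0,0,-3.2,3.43,1],[0,0,0,0,-3.2,3.43,1],[0,0,0,0,-3.2,3.43,1]],
], newtons=60)

```text
time: 1.1
tool_pos: [0.4448, 0.2074, 0.2464]
tcp_rot: [0.254, 1.559, -0.266]
wrist_force: [-0.3, 0.1, 0.1]
width: 1.001
```

arm_command([
  [[0,0,0,0,-3.2,3.4,1],[0,0,0,0,-3.2,3.4,1],[0,0,0,0,-3.2,3.4,1],[0,0,0,0,-3.2,3.4,1],[0,0,0,0,-3.2,3.4,1],[0.14,0,0,0,-2,2.5,1],[0.14,0,0,0,0,0,1],[0.14,0,0,0,0,0,1],[0.14,0,0,0,0,0,1],[0.14,0,0,0,0,0,1]],
])

```text
time: 2.1
tool_pos: [0.5733, -0.0456, 0.2422]
tcp_rot: [0.823, 1.412, -0.842]
wrist_force: [-0.3, 0.2, 0.4]
width: 0.998
```

```bash
cat > go.py <<'E'
from h import *
from scipy.spatial.transform import Rotation as R
def todo(t,ang=33.0):
    s=bot.read_state();M=R.from_rotvec(s["tcp_rot"]).as_matrix();a=np.radians(ang)
    y=np.array([np.cos(a),np.sin(a),0]);x=np.array([0,0,-1.]);D=np.c_[x,y,np.cross(x,y)]
    print("t",s["time"],"pos",s["tool_pos"].round(4),"turn",R.from_matrix(M.T@D).as_rotvec().round(3),"shift cm",(M.T@(np.array(t)-s["tool_pos"])*100).round(2),"w",s["width"],"F",s["wrist_force"].round(2))
E
python3 -c "
from go import *;todo([.572,-.033,.18])"
```

```text
t 2.1 pos [ 0.5733 -0.0456  0.2422] turn [-0.073  0.     0.013] shift cm [ 6.21  0.58 -1.17] w 0.9984542302880917 F [-0.3   0.21  0.44]
```

arm_command([
  [[-0.07,0,0.01,0,0.58,-1.17,1],[0,0,0,2,0,0,1],[0,0,0,2,0,0,1],[0,0,0,2,0,0,1],[0,0,0,0,0,0,1],[0,0,0,0,0,0,1]],
])

```text
time: 2.7
tool_pos: [0.5713, -0.0326, 0.1788]
tcp_rot: [0.777, 1.43, -0.783]
wrist_force: [0.7, -0.1, 0.4]
width: 0.996
```

```bash
python3 -c "
from go import *;todo([.572,-.033,.1125])
A=bot.read_camera('side')[0];B=bot.read_camera('top')[0]
cv2.imwrite('pics/s1.png',np.hstack([cv2.resize(A[130:270,200:340],(400,400),interpolation=2),cv2.resize(B[150:250,227:327],(400,400),interpolation=2)]))"
```

```text
t 2.7 pos [ 0.5713 -0.0326  0.1788] turn [-0.006 -0.002  0.005] shift cm [6.63 0.07 0.09] w 0.9959146909300822 F [ 0.72 -0.14  0.37]
```

View pics/s1.png

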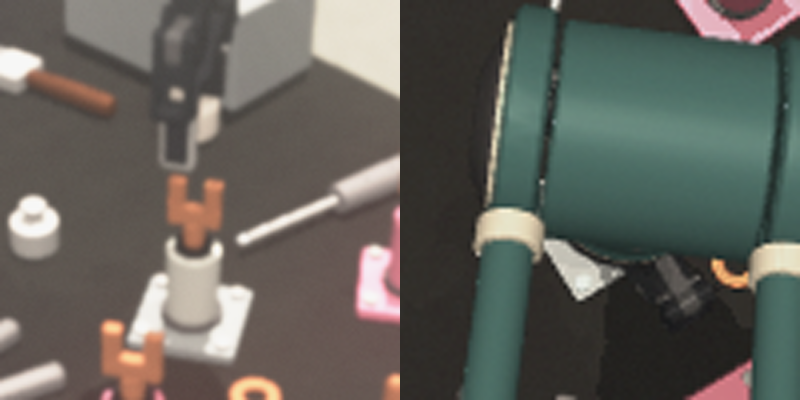

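The side view shows the open fingers above the two-pronged head, near finger at crop (178,150) and fork at (196,200). The offset matches the viewing angle, so I'll descend.

arm_command([
  [[0,0,0,2,0.07,0.09,1],[0,0,0,2,0,0,1],[0,0,0,1.5,0,0,1],[0,0,0,1,0,0,1],[0,0,0,0,0,0,1],[0,0,0,0,0,0,1]],
])

```text
time: 3.4
tool_pos: [0.5778, -0.0337, 0.1192]
tcp_rot: [0.78, 1.418, -0.778]
wrist_force: [0.3, -0.5, -0.8]
width: 1.004
```

```bash
python3 -c "
from go import *;todo([.572,-.033,.1125])
A=bot.read_camera('side')[0]
cv2.imwrite('pics/s2.png',cv2.resize(A[150:250,217:317],(600,600),interpolation=2))"
```

```text
t 3.4 pos [ 0.5778 -0.0337  0.1192] turn [-0.006  0.006 -0.005] shift cm [ 0.66 -0.46 -0.38] w 1.003626394213279 F [ 0.3  -0.53 -0.76]
```

View pics/s2.png

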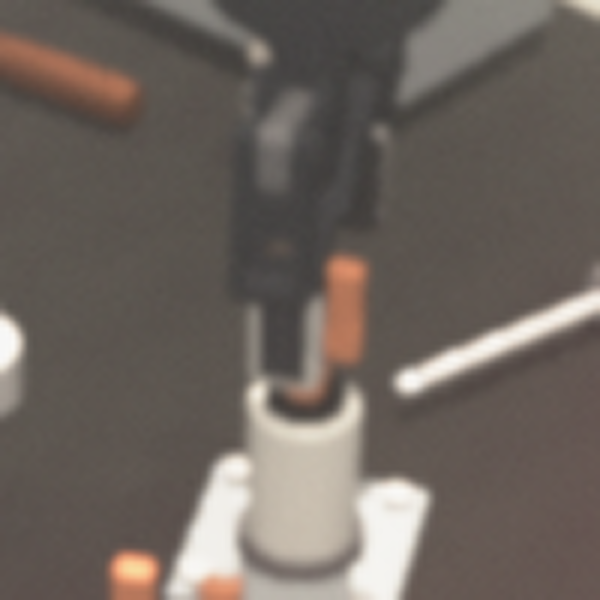

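arm_command([
  [[0,0,0,0.35,-0.46,-0.38,1],[0,0,0,0.3,0,0,1],[0,0,0,0,0,0,1]],
])

```text
time: 3.75
tool_pos: [0.5727, -0.0331, 0.1142]
tcp_rot: [0.781, 1.415, -0.777]
wrist_force: [-0.6, 0.1, 0.3]
width: 0.997
```

```bash
python3 -c "
from go import *;todo([.572,-.033,.1125])"
```

```text
t 3.75 pos [ 0.5727 -0.0331  0.1142] turn [-0.006  0.008 -0.007] shift cm [ 0.17 -0.05 -0.04] w 0.9971665286658226 F [-0.59  0.09  0.28]
```

arm_command([
  [[0,0.008,-0.007,0.17,-0.05,-0.04,0.6],[0,0,0,0,0,0,0.3],[0,0,0,0,0,0,0.2],[0,0,0,0,0,0,0.2],[0,0,0,0,0,0,0.2],[0,0,0,0,0,0,0.2]],
])

```text
time: 4.35
tool_pos: [0.5725, -0.0331, 0.113]
tcp_rot: [0.78, 1.426, -0.779]
wrist_force: [1.1, 0.3, -0.1]
width: 0.197
```

```bash
python3 -c "
from go import *;todo([.572,-.033,.1125])
A=bot.read_camera('side')[0]
cv2.imwrite('pics/s3.png',cv2.resize(A[150:250,217:317],(600,600),interpolation=2))"
```

```text
t 4.35 pos [ 0.5725 -0.0331  0.113 ] turn [-0.006  0.    -0.001] shift cm [ 0.05 -0.04 -0.03] w 0.19745765040094992 F [ 1.05  0.26 -0.14]
```

View pics/s3.png

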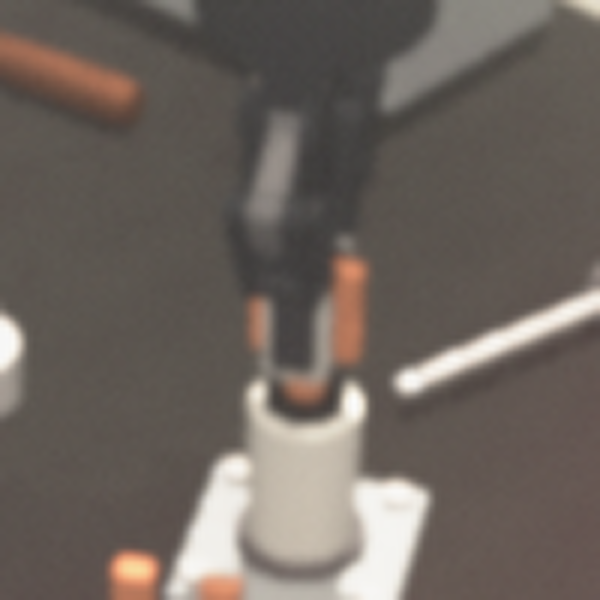

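The nearly shut fingers straddle the head, with the prongs visible on both sides at about (257,320) and (348,310). I'll close on it.

arm_command([
  [[0,0,0,0,0,0,0.12],[0,0,0,0,0,0,0],[0,0,0,0,0,0,0],[0,0,0,0,0,0,0],[0,0,0,0,0,0,0]],
], newtons=60)

```text
time: 4.9
tool_pos: [0.5736, -0.0325, 0.1141]
tcp_rot: [0.778, 1.424, -0.776]
wrist_force: [1.1, 1.7, 1.6]
width: 0.079
```

```bash
python3 -c "
from go import *;todo([.572,-.033,.1125])"
```

```text
t 4.9 pos [ 0.5736 -0.0325  0.1141] turn [-0.003  0.002 -0.002] shift cm [ 0.16 -0.16 -0.05] w 0.07882400774306854 F [1.1  1.7  1.64]
```

arm_command([
  [[0,0,0,-0.3,0,0,0],[0,0,0,-0.3,0,0,0],[0,0,0,-0.3,0,0,0],[0,0,0,0,0,0,0]],
])

```text
time: 5.3
tool_pos: [0.5736, -0.0325, 0.1222]
tcp_rot: [0.778, 1.424, -0.776]
wrist_force: [2.8, -0.1, -5.2]
width: 0.082
```

```bash
python3 -c "
from go import *;todo([.572,-.033,.1315])"
```

```text
t 5.3 pos [ 0.5736 -0.0325  0.1222] turn [-0.003  0.002 -0.002] shift cm [-0.93 -0.16 -0.04] w 0.08166870511106138 F [ 2.81 -0.11 -5.17]
```

arm_command([
  [[0,0,0,-0.3,0,0,0],[0,0,0,-0.3,0,0,0],[0,0,0,-0.3,0,0,0],[0,0,0,0,0,0,0],[0,0,0,0,0,0,0]],
])

```text
time: 5.8
tool_pos: [0.5735, -0.0325, 0.1297]
tcp_rot: [0.778, 1.424, -0.776]
wrist_force: [5.3, 1.4, -8.4]
width: 0.081
```

```bash
python3 -c "
from go import *;todo([.572,-.033,.1325])
A=bot.read_camera('side')[0]
cv2.imwrite('pics/s4.png',cv2.resize(A[150:250,217:317],(600,600),interpolation=2))"
```

```text
t 5.8 pos [ 0.5735 -0.0325  0.1297] turn [-0.003  0.002 -0.003] shift cm [-0.28 -0.15 -0.04] w 0.08147135926790408 F [ 5.3   1.4  -8.39]
```

View pics/s4.png

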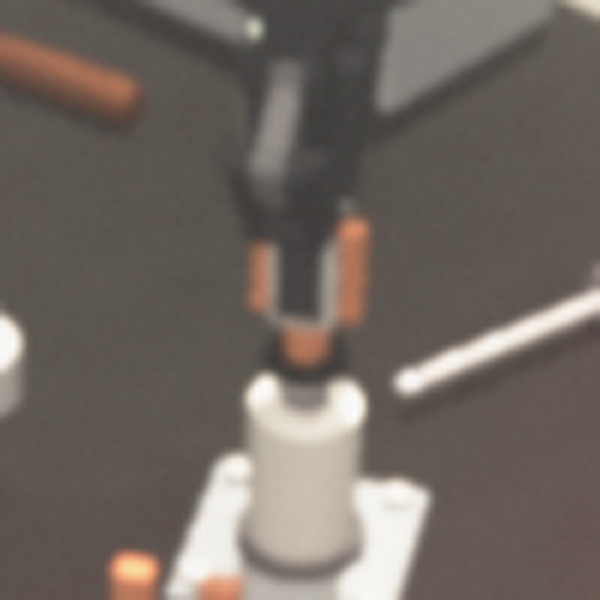

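The fork rises with the hand, the collar is clear of the tube and the rod is showing at (305,395). About 3.5 mm more is needed to reach 10 N.

arm_command([
  [[0,0,0,-0.2,0.04,0,0],[0,0,0,-0.17,0,0,0],[0,0,0,0,0,0,0]],
])

```text
time: 6.15
tool_pos: [0.5735, -0.0325, 0.1318]
tcp_rot: [0.778, 1.425, -0.777]
wrist_force: [6.1, 0.8, -9.2]
width: 0.084
```

```bash
python3 -c "
from go import *;todo([.572,-.033,.1335])"
```

```text
t 6.15 pos [ 0.5735 -0.0325  0.1318] turn [-0.003  0.002 -0.002] shift cm [-0.17 -0.16 -0.04] w 0.08416576009100417 F [ 6.06  0.78 -9.25]
```

arm_command([
  [[0,0,0,-0.16,0.1,0,0],[0,0,0,0,0,0,0]],
])

```text
time: 6.35
tool_pos: [0.5736, -0.0325, 0.1321]
tcp_rot: [0.777, 1.426, -0.778]
wrist_force: [5.4, 1.2, -10.3]
width: 0.078
```

arm_command([
  [[0,0,0,-0.06,0.03,0,0],[0,0,0,-0.02,0.03,0,0],[0,0,0,-0.02,0.03,0,0],[0,0,0,-0.02,0.03,0,0]],
])

```text
time: 6.75
tool_pos: [0.5737, -0.0325, 0.1319]
tcp_rot: [0.776, 1.427, -0.78]
wrist_force: [3.1, -1.5, -9.3]
width: 0.081
```

arm_command([
  [[0,0,0,-0.06,0.03,0,0],[0,0,0,-0.03,0.03,0,0],[0,0,0,-0.03,0.03,0,0],[0,0,0,-0.03,0.03,0,0]],
])

```text
time: 7.15
tool_pos: [0.5737, -0.0324, 0.1329]
tcp_rot: [0.774, 1.429, -0.781]
wrist_force: [3.2, -2.4, -9.6]
width: 0.079
```

```bash
python3 -c "
from go import *;todo([.572,-.033,.1335])
A=bot.read_camera('side')[0]
cv2.imwrite('pics/s5.png',cv2.resize(A[150:250,217:317],(600,600),interpolation=2))"
```

```text
t 7.15 pos [ 0.5737 -0.0324  0.1329] turn [-0.003  0.001  0.005] shift cm [-0.06 -0.18 -0.04] w 0.078713575337927 F [ 3.15 -2.39 -9.57]
```

View pics/s5.png

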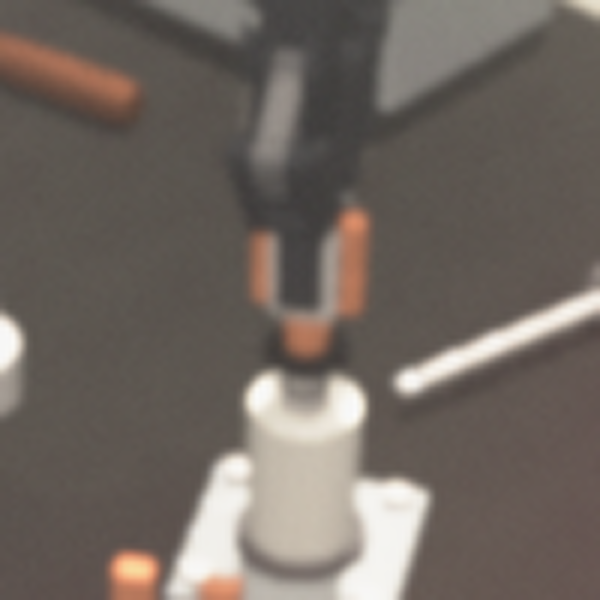

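The fork is about 18–19 mm up, its collar at (305,350) and the rod visible. The pull is about 10 N, so I'll keep it steady for another second.

arm_command([
  [[0,0,0,-0.03,0,0,0],[0,0,0,-0.02,0,0,0],[0,0,0,-0.02,0,0,0],[0,0,0,-0.02,0,0,0],[0,0,0,-0.02,0,0,0],[0,0,0,-0.02,0,0,0],[0,0,0,-0.02,0,0,0]],
])

```text
time: 7.9
tool_pos: [0.5737, -0.0324, 0.1343]
tcp_rot: [0.774, 1.429, -0.781]
wrist_force: [3.0, -1.1, -10.1]
width: 0.078
```

Held from 6.15 to 7.9 s at 9.2–10.3 N. Easing it down now.

arm_command([
  [[0,0,0,0.15,0,0,0],[0,0,0,0.25,0,0,0],[0,0,0,0.25,0,0,0],[0,0,0,0.25,0,0,0],[0,0,0,0.25,0,0,0],[0,0,0,0.2,0,0,0],[0,0,0,0,0,0,0]],
])

```text
time: 8.6
tool_pos: [0.5738, -0.0324, 0.1216]
tcp_rot: [0.774, 1.429, -0.781]
wrist_force: [1.2, -0.8, -5.2]
width: 0.081
```

```bash
python3 -c "
from go import *;todo([.5735,-.0325,.1141])"
```

```text
t 8.6 pos [ 0.5738 -0.0324  0.1216] turn [-0.003  0.001  0.005] shift cm [ 0.75 -0.03 -0.01] w 0.0807774138267708 F [ 1.24 -0.78 -5.21]
```

arm_command([
  [[0,0,0,0.2,0,0,0],[0,0,0,0.2,0,0,0],[0,0,0,0.2,0,0,0],[0,0,0,0.1,0,0,0],[0,0,0,0.1,0,0,0],[0,0,0,0,0,0,0]],
])

```text
time: 9.2
tool_pos: [0.5738, -0.0324, 0.1148]
tcp_rot: [0.774, 1.429, -0.781]
wrist_force: [-0.5, -1.1, -2.4]
width: 0.082
```

```bash
python3 -c "
from go import *;todo([.5735,-.0325,.1141])
A=bot.read_camera('side')[0]
cv2.imwrite('pics/s6.png',cv2.resize(A[150:250,217:317],(600,600),interpolation=2))"
```

```text
t 9.2 pos [ 0.5738 -0.0324  0.1148] turn [-0.003  0.001  0.005] shift cm [ 0.07 -0.03 -0.01] w 0.08188930268697013 F [-0.54 -1.15 -2.43]
```

View pics/s6.png

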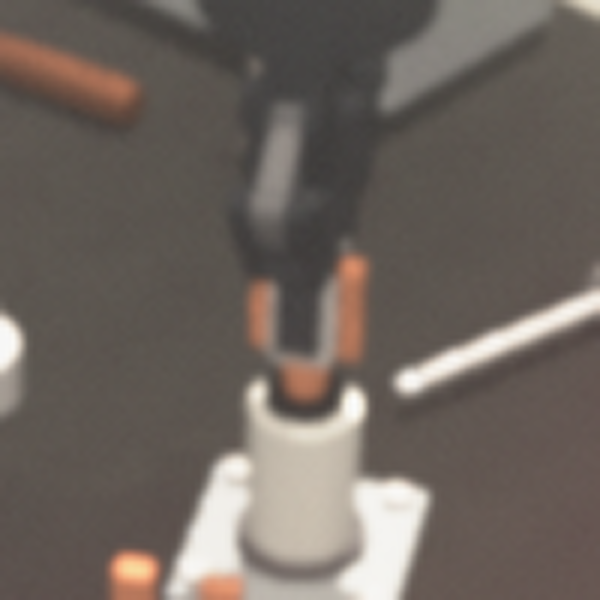

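The fork is nearly down, with its top at (352,258) as before the lift, but 2.4 N of upward pull remains. I'll press it down until the force reverses sign.

arm_command([
  [[0,0,0,0.1,0,0,0],[0,0,0,0.1,0,0,0],[0,0,0,0.1,0,0,0]],
])

```text
time: 9.55
tool_pos: [0.5739, -0.0324, 0.114]
tcp_rot: [0.774, 1.429, -0.781]
wrist_force: [-3.7, -0.7, 5.4]
width: 0.082
```

The force is now +5.4 N, so the collar is seated. Releasing.

arm_command([
  [[0,0,0,0,0,0,0.2],[0,0,0,0,0,0,0.4],[0,0,0,0,0,0,0.8],[0,0,0,0,0,0,0.8],[0,0,0,0,0,0,0.8],[0,0,0,0,0,0,0.8]],
])

```text
time: 10.15
tool_pos: [0.5755, -0.0314, 0.1151]
tcp_rot: [0.779, 1.426, -0.78]
wrist_force: [0.3, -0.3, 0.4]
width: 0.8
```

```bash
python3 -c "
from go import *;todo([.5735,-.0325,.19])
A=bot.read_camera('side')[0]
cv2.imwrite('pics/s7.png',cv2.resize(A[150:250,217:317],(600,600),interpolation=2))"
```

```text
t 10.15 pos [ 0.5755 -0.0314  0.1151] turn [-0.005  0.001  0.   ] shift cm [-7.49 -0.23 -0.01] w 0.7996328420591369 F [ 0.34 -0.31  0.39]
```

View pics/s7.png

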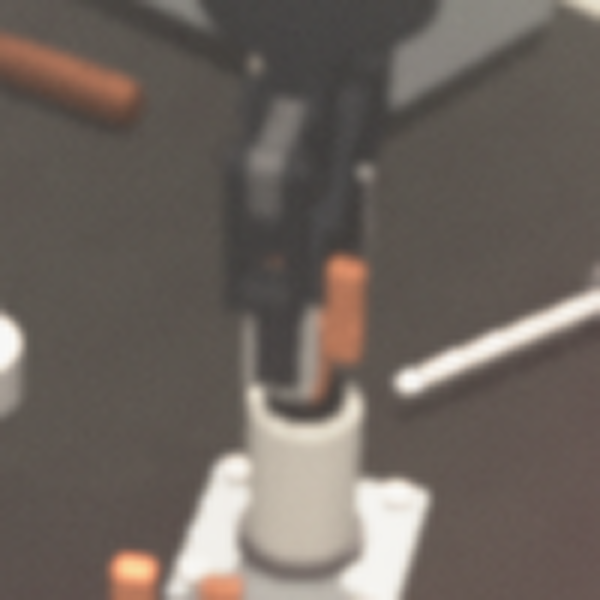

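The fingers are clear and the fork's prong is at its home pixel (347,258). Retreating straight up.

arm_command([
  [[0,0,0,-1,-0.2,0,0.8],[0,0,0,-2,0,0,0.8],[0,0,0,-3,0,0,0.8],[0,0,0,-3,0,0,0.8],[0,0,0,-2,0,0,0.8],[0,0,0,0,0,0,0.8],[0,0,0,0,0,0,0.8]],
])

```text
time: 10.9
tool_pos: [0.5723, -0.0327, 0.2309]
tcp_rot: [0.779, 1.428, -0.781]
wrist_force: [0.1, -0.3, -0.5]
width: 0.798
```

```bash
python3 -c "
from go import *;todo([.5735,-.0325,.22])
A=bot.read_camera('side')[0];o=np.load('side0.npz')['p']
cv2.imwrite('pics/s8.png',A)
for nm,(y0,y1,x0,x1) in dict(fork=(189,220,255,282),blade=(150,180,140,165),pin=(258,290,325,348)).items():
    for p in(o,A):
        v,u=np.nonzero(copper(p)[y0:y1,x0:x1]);print(nm,len(u),u.mean()+x0,v.mean()+y0,v.min()+y0)
"
```

```text
t 10.9 pos [ 0.5723 -0.0327  0.2309] turn [-0.006 -0.     0.002] shift cm [1.09 0.11 0.05] w 0.7981222382140276 F [ 0.07 -0.33 -0.48]
fork 281 267.56227758007117 202.84341637010675 191
fork 285 267.5017543859649 202.59298245614036 191
blade 237 149.77637130801688 163.0548523206751 152
blade 231 149.85281385281385 163.16017316017317 152
pin 190 336.7157894736842 274.7631578947368 261
pin 191 336.70157068062827 274.77486910994764 261
```

View pics/s8.png

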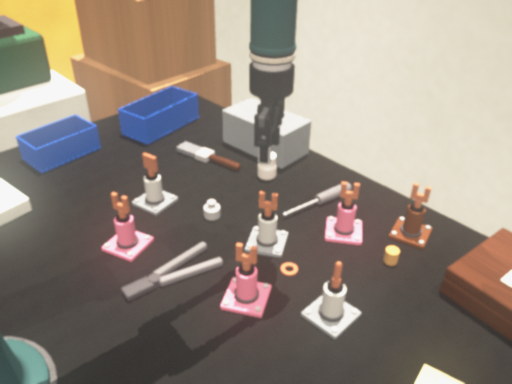

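The fork is back home at (267,203), the blade and pin are unmoved, and the arm is clear above. Handing in.

```bash
python3 -c "
from workcell import bot;print(bot.finish_job())"
```

```text
the job is handed in; nothing more can be done
None
```

I tugged the fork terminal in the pale socket straight up about 18–20 mm and held it at a measured 9.2–10.3 N from 6.15 to 7.9 s. I then eased it down, opened the fingers and backed off upward. The job was handed in at about 11 s.

- **Seating:** before release the wrist force had reversed to +5.4 N, a light downward press, so the collar was on the tube. In the last picture the fork's mean pixel position is within 0.3 px of the start.
- **Other terminals:** the blade and pin are within about 0.1 px of where they started. The arm was clear, with wrist force near zero.
- **Disagreements:**
  - During the hold the measured tool height crept up about 2 mm (132 to 134 mm) while the force stayed near 10 N.
  - During the pull there was a sideways force of up to about 6 N from slight misalignment.

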